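Tip the closing plate out of its nest and lay it in the tray

ROBOT

A 6-joint arm with a two-finger parallel gripper is mounted at the origin on the work surface. World frame = base frame: x ahead of the robot, y to its left, z up, the work surface at z = 0. Lengths are in mm, angles in rad, forces in N, time in s.
With the tool pointing down it reaches from about 275 to 1000 mm from the base axis. Payload 8.4 kg.
Tool frame: the origin (TCP) lies on the centre line of the jaws, within the pads' length; the fingertips stand r.tip_reach ahead of it and the grasp point (between the pads) lies 11 mm behind it (r.tip_reach is the distance from the TCP to the fingertips, in mm); z points along the fingers, y is the line along which they close (so a half turn about z gives the same grasp; the last joint's range is limited). The gripper opens to 85 mm and grips with 20 to 120 N. Pads are 22 mm wide; open, the fingers measure 114 mm over their backs; the gripper's body (76 mm by 85 mm) begins 54 mm behind the grasp point. The pads swing forward as they close: fully open they stand 13 mm farther back than shut.
Start: joints at [-1.196, 0.353, 1.633, -0, 1.155, -0.002], TCP at [229.965, -581.157, 214.481] pointing down, gripper open.
Joint ranges: [-2.63, 2.63], [-0.92, 2.1], [0.06, 2.66], [-1.3, 4.44], [0, 2.69], [-3.02, 3.02]. Speed limits (rad/s): [2.22, 2.22, 2.79, 3.14, 3.14, 3.14].

INTERFACE

Orientations are given as [roll, pitch, yaw] about the fixed x, y, z axes, in that order (R = Rz(yaw) Ry(pitch) Rx(roll)).
In Python, from rig import r gives the robot as it stands.
- The arm moves only by the tool carry_out, never from a script. Its argument "targets" is a list of rows, each an object with "dp": the shift along the tool's x, y, z in mm, a list of three; "yaw": the turn about the tool's z in degrees. A call has 1 to 12 rows; each row is the pose to reach, as a shift and turn from the pose commanded when the call began, along the tool's axes at that moment; what a row does not reach only later rows make up. A row lasts 1/8 s, in which the tool goes at most 62.5 mm and 10.7 degrees, less where a joint would pass 70% of its speed; a pose out of reach is approached as far as the arm can. A call with a gripper value outside its range is refused whole. "fingers" is the opening, from -1 (shut) to 1 (fully open), so that 0 is half open, set as the call begins (left out, the last holds). The fingers move at their own pace and stop on an object; "grip_force" is the grip in N (left out, the last holds). Time passes only in rows, so rows that repeat a pose let the fingers close. It gives the time, the measured TCP pose, the force, the opening and the grip force at its end, in the units of the state.
- r.sense(): the state, without advancing time (a new reading comes with each control period).
- r.grab_frame(name): name is "side" or "top"; returns the picture (384x512x3 uint8, red, green, blue); there is no depth.
- r.get_calibration(name): a dict with "fx", "fy", "cx", "cy" (pixels), "rvec" (rotation vector, rad) and "tvec" (3), from world to camera coordinates, as OpenCV has them. Camera axes: x right, y down, z forward; pixel columns grow to the right and rows downward; lengths in mm; the calibration is good to about 2 mm. A picture is of the moment at which its call begins. get_calibration takes no time and is no camera call.
- r.sign_off(): hands the job in; it is judged then, once.
The state is a dict: "clock": time; "qpos": joint angles; "qvel": joint speeds; "joint_efforts": joint torques, N m; "eef_pos": TCP position; "tcp_rot": TCP orientation; "contact_force": force on the tool from outside, world axes, zero at the start; "wrist_torque": the same for the moment, N m; "opening": opening from 0.0 (shut) to 1.0 (fully open); "grasp_force": force on a finger pad.
Only numpy, scipy, OpenCV 4.12 (cv2) and the standard library are available. Lean on these libraries where they do the work, as an engineer would, in place of code of your own. Each camera call takes 0.05 s, during which the arm holds its last target. There are 200 camera calls.

TASK

Press down the end of the brown bakelite closing plate that gives (only one end does; feel which), so that its other end tips up out of the wooden nest and stays up. Then take the plate by the raised end and set it down, without dropping it, flat and the same face up, lengthwise on the floor of the green-rimmed tray, and let go. Leave all the other things on the bench where they stand.

Things in the scene. Friction and masses are not known exactly. Their poses are not given: they have to be found in the camera images.
- plate_center (a point): centre (half-way up) of the brown bakelite closing plate: loose, 140 mm long (its y axis), 52 mm wide (x), 8 mm thick (z, up at the start), 55 to 115 g. Gold border line and two identical gold dots on top, on its long centre line 50 mm either side of the centre: the places to press. It starts in the nest, top flush with the deck, a gap of 2 to 5 mm around it: it cannot be gripped there.
- plate: the same closing plate; origin at the centre of its underside, axes as for plate_center
- nest: fixed light wooden push-to-tip nest, 190 mm long (y axis), 100 mm wide (x), 40 mm high, its pocket 150 x 57 mm; origin at the centre of its underside. The plate lies on a hidden rocker with 4 mm lips at the plate's ends, hinged along the nest's x axis under the plate's middle, 29 mm above the bench. A hidden rubber stop blocks one end of the plate: either end, differing from time to time; it cannot be seen, only felt.
- nest_deck (a point): centre of the nest's pocket at deck height, 40 mm above the bench. Pressed on its dot, the blocked end of the plate gives under 3 mm; the free end sinks at 5 to 8 N until the plate tilts by 0.28 rad (dot 11 to 14 mm down) and stops hard. The stiff rocker stays so when let go: the other end stands about 19 mm higher than before and can be gripped there across its 52 mm width.
- tray_floor (a point): centre of the floor (4 mm above the bench) of the fixed fitting tray: grey floor, green rim 5 mm thick rising to 12 mm above the bench; inside 210 mm long (y axis), 130 mm wide (x axis)
- dome: bystander, to be left alone: glass dome with brass twist-lock bayonet collar, 100 mm wide, 111 mm tall; origin at the centre of its underside
- owl: bystander, to be left alone: terracotta-coloured ceramic owl, 68 mm wide, 112 mm tall; origin at the centre of its underside
- windmill: bystander, to be left alone: painted tin windmill, foot 75 x 75 mm, 140 mm tall with its blue sails; origin at the centre of its underside
- dove_a: bystander, to be left alone: white porcelain dove, about 85 mm long, 73 mm tall; origin at the centre of its underside
- dove_b: bystander, to be left alone: the other white porcelain dove, the same; origin at the centre of its underside
- globe_base: bystander, to be left alone: round threaded dark bakelite globe base, 100 mm wide, 44 mm tall; origin at the centre of its underside
Things that resemble listed ones, but are neither listed nor needed, are in the scene too. Of the things like the plate, leave any that is purple; of the rest the larger one is meant. Several things look just like the nest: the one meant starts farthest from the robot's base.

How it is judged:
By the outcome, as a careful person would: the job done as asked, in the order asked, and still so for the second after the job is handed in, with the robot touching nothing.
It also fails if it takes over 59 s, if anything falls off the work surface, if the arm or the gripper's body presses on something with over 40 N, if the wrist force passes 120 N, or if a joint passes its speed limit or range.

## Working session

There is one attempt and no reset: what is moved stays moved. The work goes in short steps, Python scripts to look and compute and a tool call to move; the robot and the scene stay as the last step left them, time stands still between calls to the robot, and variables do not carry over. Pictures are saved under pics/ and viewed, at most 10 in all, crops included, and the job is handed in when it is done.

Besides the shell and the picture viewer there is one more tool, called by a JSON object that holds its "method" and its "body", one argument or row to a line. carry_out: Moves the arm, as the interface text tells. Its arguments: {"type":"object","properties":{"targets":{"type":"array","items":{"type":"object","properties":{"dp":{"type":"array","items":{"type":"number"}},"yaw":{"type":"number"}}}},"fingers":{"type":"number"},"grip_force":{"type":"number"}},"required":["targets"]}

```bash
mkdir -p pics; ls
cat > h.py <<'E'
import numpy as np, cv2
from rig import r
def cal(n):
    c=r.get_calibration(n);K=np.array([[c["fx"],0,c["cx"]],[0,c["fy"],c["cy"]],[0,0,1.]])
    R=cv2.Rodrigues(np.array(c["rvec"],float))[0];return K,R,np.array(c["tvec"],float).ravel()
def ray(n,uv):
    K,R,t=cal(n);d=R.T@np.linalg.inv(K)@np.array([uv[0],uv[1],1.]);return -R.T@t,d/np.linalg.norm(d)
def onplane(n,uv,z):
    o,d=ray(n,uv);return o+d*(z-o[2])/d[2]
def tri(a,uva,b,uvb):
    o1,d1=ray(a,uva);o2,d2=ray(b,uvb)
    s=np.linalg.lstsq(np.c_[d1,-d2],o2-o1,rcond=None)[0];p,q=o1+s[0]*d1,o2+s[1]*d2
    return (p+q)/2,np.linalg.norm(p-q)
def proj(n,p):
    K,R,t=cal(n);q=K@(R@np.array(p,float)+t);return q[:2]/q[2]
def save(n,f):
    im=r.grab_frame(n);cv2.imwrite(f,im[:,:,::-1]);return im
E
python3 - <<'E'
from h import *
for n in("top","side"):
    save(n,f"pics/{n}0.png");K,R,t=cal(n);print(n,K[0,0],(-R.T@t).round(),R[2].round(2))
print(r.tip_reach,r.sense())
E
```

```text
pics
top 401.0838551804482 [ 3.660e+02 -1.000e+00  1.224e+03] [ 0.12 -0.01 -0.99]
side 394.9002158499094 [-76. 911. 777.] [ 0.43 -0.71 -0.56]
8.0 {'clock': 0.1, 'qpos': array([-1.19639439e+00,  3.53561462e-01,  1.63402064e+00, -2.96599986e-05,
        1.15522201e+00, -2.39593347e-03]), 'qvel': array([ 0.00172012, -0.00307102, -0.00249141, -0.0004936 , -0.00100357,
        0.00043334]), 'joint_efforts': array([-1.08881042e-03, -6.06360769e+01, -3.42819893e+01, -5.10222196e-05,
        3.81399470e-03, -1.73380857e-05]), 'eef_pos': array([ 229.80123642, -580.75632946,  213.86440045]), 'tcp_rot': array([-3.14038114e+00,  2.42183090e-05,  3.76809873e-01]), 'contact_force': array([ 1.13166723, -0.27015769,  0.07482354]), 'wrist_torque': array([ 0.00706903, -0.06825028, -0.05655615]), 'grasp_force': 0.0, 'opening': 0.9977066672596847}
```

View pics/top0.png

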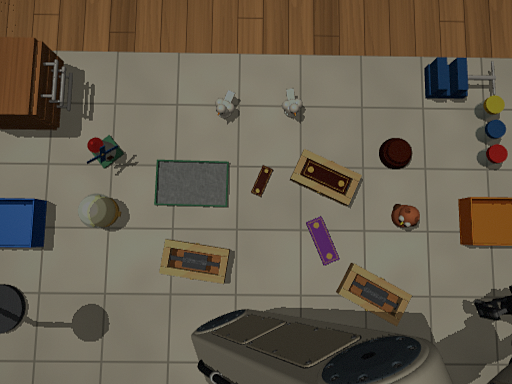

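View pics/side0.png

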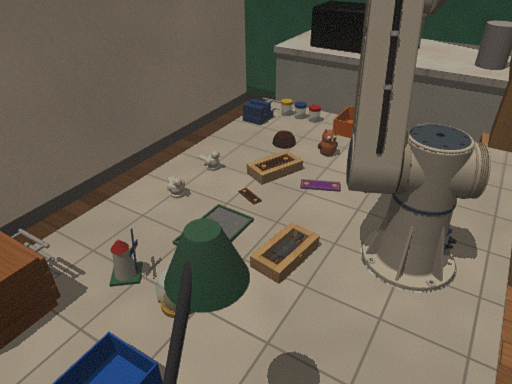

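The top view shows four things like the plate:
- brown plate in a nest at (326,175)
- small loose brown plate at (262,180)
- purple plate at (322,240)
- empty nests at (195,261) and (375,291)

The meant one is the plate at (326,175): it's the larger brown one, in the farthest nest. The tray is at (192,184). In the side view the nest is at (275,165) and the tray at (215,230).

```bash
cat > m.py <<'E'
from h import *
def dots(n,im,box):
    x0,y0,x1,y1=box;h=cv2.cvtColor(im,cv2.COLOR_RGB2HSV)[y0:y1,x0:x1]
    return h
t=cv2.imread("pics/top0.png")[:,:,::-1].copy();s=cv2.imread("pics/side0.png")[:,:,::-1].copy()
a=cv2.resize(t[140:215,285:370],None,fx=6,fy=6,interpolation=cv2.INTER_CUBIC)[:, :400]
a=cv2.resize(t[145:211,288:366],(390,330),interpolation=cv2.INTER_CUBIC)
b=cv2.resize(s[145:189,240:310],(390,245),interpolation=cv2.INTER_CUBIC)
cv2.imwrite("pics/crop.png",np.vstack([a,b])[:,:,::-1])
def quad(n,im,box,f):
    x0,y0,x1,y1=box;h=cv2.cvtColor(im,cv2.COLOR_RGB2HSV)[y0:y1,x0:x1];m=f(h,im[y0:y1,x0:x1].astype(int)).astype(np.uint8)*255
    m=cv2.morphologyEx(m,cv2.MORPH_CLOSE,np.ones((3,3)))
    c=max(cv2.findContours(m,0,2)[0],key=cv2.contourArea);R=cv2.minAreaRect(c)
    return cv2.boxPoints(R)+[x0,y0],np.array(R[0])+[x0,y0],R
dark=lambda h,i:(i.sum(2)<230)&(i[:,:,0]<140)
wood=lambda h,i:(h[:,:,0]<28)&(h[:,:,1]>70)
green=lambda h,i:(h[:,:,0]>60)&(h[:,:,0]<95)&(h[:,:,1]>70)
for nm,n,im,box,f,z in[("plate","top",t,(285,140,370,215),dark,40),("nest","top",t,(285,140,370,215),wood,40),("tray","top",t,(148,150,238,215),green,12)]:
    q,c,R=quad(n,im,box,f);P=np.array([onplane(n,p,z) for p in q]);C=P.mean(0)
    e=[P[1]-P[0],P[2]-P[1]];L=max(e,key=np.linalg.norm);print(nm,c.round(1),C.round(1),[np.linalg.norm(v).round(1) for v in e],"long yaw",np.degrees(np.arctan2(L[1],L[0])).round(1),q.round(1).tolist())
E
python3 m.py
```

```text
plate [325.8 176.5] [ 547.  -217.5   40. ] [np.float64(58.1), np.float64(151.2)] long yaw -114.3 [[298.9, 174.6], [306.8, 157.3], [352.8, 178.4], [344.9, 195.7]]
nest [325.6 177.1] [ 545.2 -216.9   40. ] [np.float64(108.4), np.float64(192.0)] long yaw -114.2 [[289.1, 180.0], [303.8, 147.7], [362.2, 174.3], [347.5, 206.6]]
tray [191.  182.9] [526.4 188.3  12. ] [np.float64(138.7), np.float64(223.1)] long yaw -90.8 [[153.9, 204.5], [155.2, 159.3], [228.2, 161.3], [226.9, 206.5]]
```

View pics/crop.png

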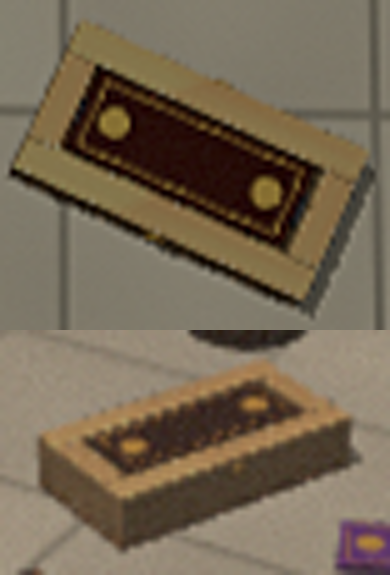

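The crop confirms the brown plate with gold border and two dots in its nest. The dots are at about (310.7,169.5) and (340.9,183.7) in the top view, and (263.8,165.7) and (285.9,158.0) in the side view.

Run:
```python
from h import *
A,e=tri("top",(310.7,169.5),"side",(263.8,165.7));B,e2=tri("top",(340.9,183.7),"side",(285.9,158.0))
print(A,e,B,e2,np.linalg.norm(A-B))
for p in((310.7,169.5),(340.9,183.7)):print(onplane("top",p,40))
s=cv2.imread("pics/side0.png");h=cv2.cvtColor(s,cv2.COLOR_BGR2HSV)
m=((h[:,:,0]>60)&(h[:,:,0]<95)&(h[:,:,1]>60)).astype(np.uint8);m[:190]=0;m[260:]=0;m[:,:170]=0;m[:,265:]=0
ys,xs=np.nonzero(m);print([(xs[i],ys[i]) for i in(ys.argmin(),xs.argmax())])
# top corners of tray (far-right image) predicted
for uv in [(155.2,159.3),(228.2,161.3),(226.9,206.5),(153.9,204.5)]:
  P=onplane("top",uv,12);print(P.round(1),proj("side",P).round(1))
for i in(ys.argmin(),xs.argmax()):
  for uv in [(228.2,161.3),(226.9,206.5)]: print(tri("top",uv,"side",(xs[i],ys[i])))
```

```text
[ 568.3983783  -172.75739778   36.1269771 ] 0.8379843276127863 [ 525.51383239 -263.37245877   37.52517836] 0.98848795272384 100.26030382764459
[ 567.36471412 -172.38700528   40.        ]
[ 525.62406904 -262.60810316   40.        ]
[(np.int64(218), np.int64(205)), (np.int64(251), np.int64(218))]
[597.3 300.   12. ] [172.2 240.8]
[594.2  76.8  12. ] [218.6 202.8]
[455.3  78.   12. ] [253.9 216.2]
[458.7 298.3  12. ] [210.6 257.7]
(array([596.25468845,  77.60893186,   2.44718263]), np.float64(0.677464515077793))
(array([499.18089148, 108.06690649,  55.326216  ]), np.float64(114.26909979434012))
(array([548.23125703,  55.540552  , -30.964824  ]), np.float64(115.99265194801633))
(array([459.68394729,  80.60837046,   4.39164229]), np.float64(8.661134467929648))
```

The dots measure 100.3 mm apart at z≈37 (40 expected, within the calibration error). The tray corner also fits a height near 12 mm. I'll go above dot B first.

```bash
cat >> h.py <<'E'
from scipy.spatial.transform import Rotation as Ro
def go(p,yawdeg):
    s=r.sense();R=Ro.from_euler("xyz",s["tcp_rot"]);d=R.inv().apply(np.array(p)-s["eef_pos"])
    dy=-(yawdeg-np.degrees(s["tcp_rot"][2]));print("dp",d.round(1),"yaw",round((dy+180)%360-180,1),"pos",s["eef_pos"].round(1),"rot",np.degrees(s["tcp_rot"]).round(1),"F",s["contact_force"].round(1),"t",s["clock"])
E
python3 -c "
from h import *
go([525.5,-263,70],65)
print(onplane('top',(405,215),100),onplane('top',(396,153),40))"
```

```text
dp [ 391.9 -186.5  144.1] yaw -43.4 pos [ 229.8 -580.8  213.9] rot [-179.9    0.    21.6] F [ 1.1 -0.3  0.1] t 0.1
[ 430.93949508 -429.3304701   100.        ] [ 621.33197037 -430.70057101   40.        ]
```

{"method": "carry_out", "body": {
  "targets": [
    {"dp":[50,-24,0],"yaw":-5},
    {"dp":[100,-48,0],"yaw":-11},
    {"dp":[150,-71,0],"yaw":-17},
    {"dp":[200,-95,0],"yaw":-22},
    {"dp":[250,-119,0],"yaw":-28},
    {"dp":[300,-143,0],"yaw":-33},
    {"dp":[350,-167,0],"yaw":-39},
    {"dp":[392,-186,0],"yaw":-43.4},
    {"dp":[392,-186,50],"yaw":-43.4},
    {"dp":[392,-186,100],"yaw":-43.4},
    {"dp":[392,-186,144],"yaw":-43.4},
    {"dp":[392,-186,144],"yaw":-43.4}
  ],
  "fingers": -1,
  "grip_force": 20
}}

```text
clock: 1.6
eef_pos: [523.3, -262.5, 67.3]
tcp_rot: [-3.134, -0.0, 1.134]
contact_force: [-0.8, 0.2, 0.8]
opening: -0.001
grasp_force: 0.0
```

```bash
python3 -c "
from h import *
go([525.5,-263,60],65);print(r.sense()['opening'])
a=save('top','pics/t1.png');b=save('side','pics/s1.png')
c=np.hstack([cv2.resize(a[130:220,280:370],(380,380),interpolation=2),cv2.resize(b[110:200,230:320],(380,380),interpolation=2)])
cv2.imwrite('pics/c1.png',c[:,:,::-1])"
```

```text
dp [0.5 2.2 7.3] yaw -0.0 pos [ 523.3 -262.5   67.3] rot [-179.6   -0.    65. ] F [-0.8  0.2  0.8] t 1.6
-0.0008931827161062304
```

View pics/c1.png

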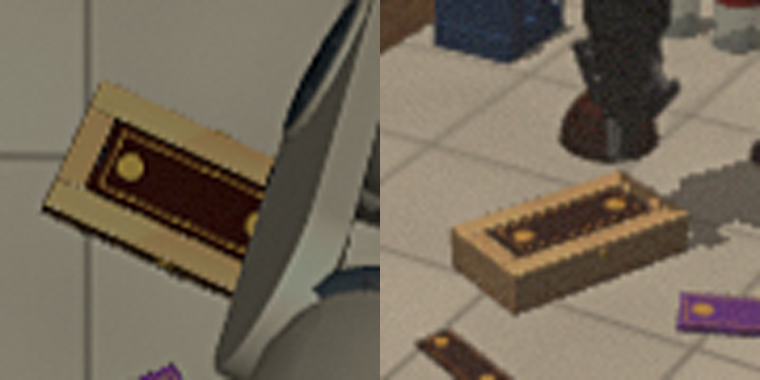

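The crop shows the closed fingertips directly over dot B (side pixel about (286,147) above the dot at (286,158)). Next I descend and feel.

{"method": "carry_out", "body": {
  "targets": [
    {"dp":[0,2,8],"yaw":0},
    {"dp":[0,2,16],"yaw":0},
    {"dp":[0,2,18],"yaw":0},
    {"dp":[0,2,20],"yaw":0},
    {"dp":[0,2,21],"yaw":0},
    {"dp":[0,2,22],"yaw":0},
    {"dp":[0,2,23],"yaw":0},
    {"dp":[0,2,23],"yaw":0}
  ]
}}

```text
clock: 2.7
eef_pos: [527.8, -264.8, 47.5]
tcp_rot: [-3.142, -0.0, 1.134]
contact_force: [-0.2, 0.2, 0.3]
opening: -0.004
grasp_force: 0.0
```

{"method": "carry_out", "body": {
  "targets": [
    {"dp":[0,-2,0],"yaw":0},
    {"dp":[0,-2,1],"yaw":0},
    {"dp":[0,-2,2],"yaw":0},
    {"dp":[0,-2,3],"yaw":0},
    {"dp":[0,-2,4],"yaw":0},
    {"dp":[0,-2,4],"yaw":0}
  ]
}}

```text
clock: 3.45
eef_pos: [526.0, -264.0, 43.4]
tcp_rot: [-3.141, -0.0, 1.134]
contact_force: [0.6, -0.7, 0.4]
opening: -0.005
grasp_force: 0.0
```

{"method": "carry_out", "body": {
  "targets": [
    {"dp":[0,0,1],"yaw":0},
    {"dp":[0,0,2],"yaw":0},
    {"dp":[0,0,3],"yaw":0},
    {"dp":[0,0,3],"yaw":0}
  ]
}}

```text
clock: 3.95
eef_pos: [526.0, -263.9, 40.4]
tcp_rot: [-3.141, 0.0, 1.134]
contact_force: [-0.2, 0.4, -0.6]
opening: -0.002
grasp_force: 0.0
```

```bash
python3 -c "
from h import *
go([525.5,-263,60],65);print(r.sense()['contact_force'])
b=save('side','pics/s2.png')
c=cv2.resize(b[110:200,230:320],(500,500),interpolation=2)
cv2.imwrite('pics/c2.png',c[:,:,::-1])"
```

```text
dp [  0.7  -0.8 -19.6] yaw -0.0 pos [ 526.  -263.9   40.4] rot [-180.    0.   65.] F [-0.2  0.4 -0.6] t 3.95
[-0.23353496  0.37481553 -0.64769531]
```

View pics/c2.png

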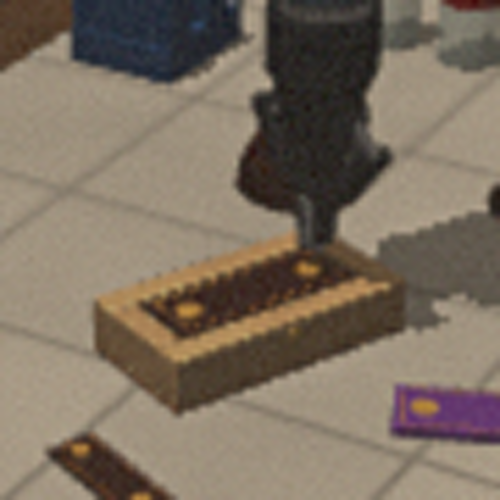

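```bash
python3 -c "
from h import *
for z in (32,40,44,48,52): print(z,proj('side',[526,-264,z]))"
```

```text
32 [285.68741196 159.15607431]
40 [285.75720662 157.32228991]
44 [285.79225894 156.40132567]
48 [285.82741519 155.47763063]
52 [285.86267584 154.55119263]
```

The fingertip is still above dot B, about 8 mm by eye, so I keep feeling downward.

{"method": "carry_out", "body": {
  "targets": [
    {"dp":[0,0,1],"yaw":0},
    {"dp":[0,0,2],"yaw":0},
    {"dp":[0,0,3],"yaw":0},
    {"dp":[0,0,4],"yaw":0},
    {"dp":[0,0,4],"yaw":0}
  ]
}}

```text
clock: 4.62
eef_pos: [525.9, -263.9, 36.3]
tcp_rot: [-3.141, -0.0, 1.134]
contact_force: [0.3, -0.3, -0.5]
opening: -0.001
grasp_force: 0.0
```

{"method": "carry_out", "body": {
  "targets": [
    {"dp":[0,0,1],"yaw":0},
    {"dp":[0,0,2],"yaw":0},
    {"dp":[0,0,3],"yaw":0},
    {"dp":[0,0,3],"yaw":0}
  ]
}}

```text
clock: 5.12
eef_pos: [526.0, -263.9, 33.4]
tcp_rot: [-3.141, -0.0, 1.134]
contact_force: [0.8, 0.4, 0.2]
opening: 0.002
grasp_force: 0.0
```

```bash
python3 -c "
from h import *
go([525.5,-263,60],65)
b=save('side','pics/s3.png');a=save('top','pics/t3.png')
c=np.hstack([cv2.resize(b[130:190,240:310],(490,420),interpolation=2),cv2.resize(a[140:210,285:335],(300,420),interpolation=2)])
cv2.imwrite('pics/c3.png',c[:,:,::-1])"
```

```text
dp [  0.7  -0.8 -26.6] yaw -0.0 pos [ 526.  -263.9   33.4] rot [-180.   -0.   65.] F [0.8 0.4 0.2] t 5.125
```

View pics/c3.png

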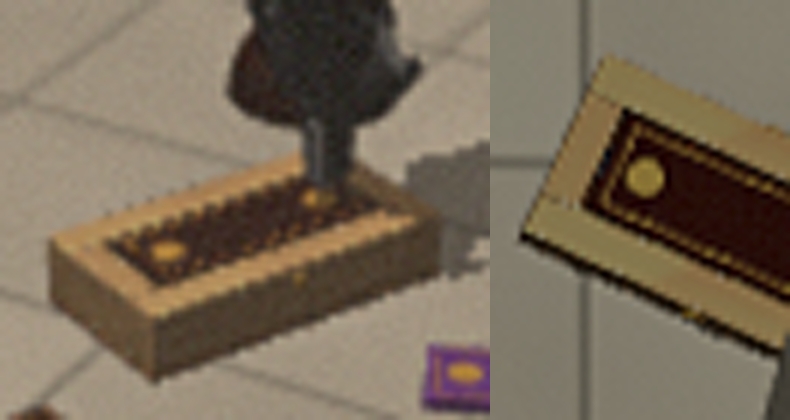

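{"method": "carry_out", "body": {
  "targets": [
    {"dp":[0,0,1],"yaw":0},
    {"dp":[0,0,2],"yaw":0},
    {"dp":[0,0,3],"yaw":0},
    {"dp":[0,0,3],"yaw":0}
  ]
}}

```text
clock: 5.72
eef_pos: [526.0, -263.9, 30.4]
tcp_rot: [-3.141, -0.0, 1.134]
contact_force: [0.4, -0.2, 0.1]
opening: -0.001
grasp_force: 0.0
```

{"method": "carry_out", "body": {
  "targets": [
    {"dp":[0,0,1],"yaw":0},
    {"dp":[0,0,2],"yaw":0},
    {"dp":[0,0,2],"yaw":0}
  ]
}}

```text
clock: 6.1
eef_pos: [526.0, -263.9, 28.4]
tcp_rot: [-3.141, 0.0, 1.134]
contact_force: [-0.3, 0.4, -0.3]
opening: -0.001
grasp_force: 0.0
```

{"method": "carry_out", "body": {
  "targets": [
    {"dp":[0,0,1],"yaw":0},
    {"dp":[0,0,2],"yaw":0},
    {"dp":[0,0,2],"yaw":0}
  ]
}}

```text
clock: 6.48
eef_pos: [526.0, -263.9, 26.4]
tcp_rot: [-3.141, 0.0, 1.134]
contact_force: [-0.6, 0.1, 0.7]
opening: -0.004
grasp_force: 0.0
```

```bash
cat > w.py <<'E'
from h import *
import sys
def gold(n,im,box):
    x0,y0,x1,y1=box;h=cv2.cvtColor(im,cv2.COLOR_RGB2HSV)[y0:y1,x0:x1].astype(int);m=((h[:,:,0]>12)&(h[:,:,0]<35)&(h[:,:,1]>110)&(h[:,:,2]>110)).astype(np.uint8)
    k,_,st,c=cv2.connectedComponentsWithStats(m);i=1+st[1:,4].argmax();return c[i]+[x0,y0],st[i,4]
a=r.grab_frame("top");b=r.grab_frame("side")
a0=cv2.imread("pics/top0.png")[:,:,::-1].copy();b0=cv2.imread("pics/side0.png")[:,:,::-1].copy()
for n,i0,i1,bx in(("top",a0,a,(305,164,317,176)),("side",b0,b,(257,160,271,171))):
    print(n,gold(n,i0,bx),gold(n,i1,bx))
print(r.sense()["contact_force"],r.sense()["eef_pos"])
E
python3 w.py
```

```text
top (array([310.4 , 169.04]), np.int32(25)) (array([310.4 , 169.04]), np.int32(25))
side (array([260.27272727, 161.13636364]), np.int32(22)) (array([260.2962963 , 161.14814815]), np.int32(27))
[ 0.02788147 -0.74372883  0.18113081] [ 526.05312114 -263.95710126   26.46589355]
```

{"method": "carry_out", "body": {
  "targets": [
    {"dp":[0,0,1],"yaw":0},
    {"dp":[0,0,2],"yaw":0},
    {"dp":[0,0,2],"yaw":0}
  ]
}}

```text
clock: 6.95
eef_pos: [526.0, -263.9, 24.4]
tcp_rot: [-3.141, -0.0, 1.134]
contact_force: [0.3, -0.7, -1.0]
opening: 0.002
grasp_force: 0.0
```

{"method": "carry_out", "body": {
  "targets": [
    {"dp":[0,0,1],"yaw":0},
    {"dp":[0,0,2],"yaw":0},
    {"dp":[0,0,2],"yaw":0}
  ]
}}

```text
clock: 7.32
eef_pos: [526.1, -264.1, 22.7]
tcp_rot: [3.141, 0.0, 1.134]
contact_force: [-1.1, 0.1, 3.9]
opening: -0.004
grasp_force: 1.9
```

```bash
python3 w.py; python3 -c "
from h import *
b=save('side','pics/s4.png');b0=cv2.imread('pics/s3.png')[:,:,::-1]
c=np.hstack([cv2.resize(x[130:190,250:310],(400,400),interpolation=2) for x in(b0,b)])
cv2.imwrite('pics/c4.png',c[:,:,::-1])"
```

```text
top (array([310.4 , 169.04]), np.int32(25)) (array([310.4 , 169.04]), np.int32(25))
side (array([260.27272727, 161.13636364]), np.int32(22)) (array([260.63636364, 160.95454545]), np.int32(22))
[-1.53926076 -0.82841655  5.26538658] [ 526.06262716 -264.10499101   22.6923043 ]
```

View pics/c4.png

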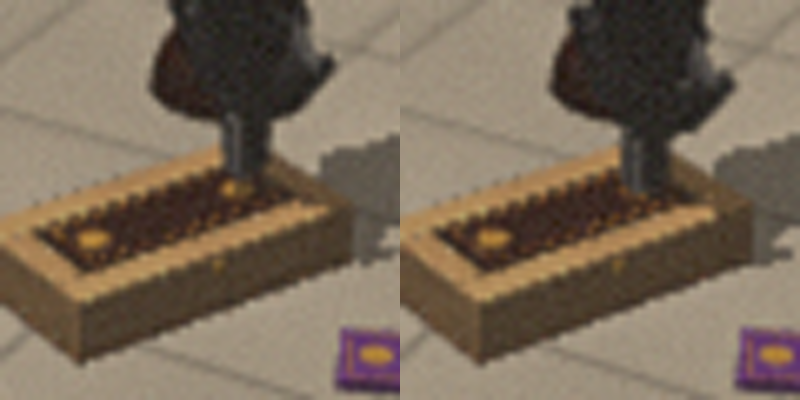

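Contact comes at a reported TCP z of about 23.5, so the closed fingertip really sits about 16.5 mm above the reported TCP. The heights I use from here come from touch. Pressing on.

{"method": "carry_out", "body": {
  "targets": [
    {"dp":[0,0,1],"yaw":0},
    {"dp":[0,0,2],"yaw":0},
    {"dp":[0,0,2],"yaw":0}
  ]
}}

```text
clock: 7.85
eef_pos: [526.0, -264.4, 20.7]
tcp_rot: [3.141, 0.001, 1.134]
contact_force: [-2.0, -2.8, 5.0]
opening: -0.001
grasp_force: 2.8
```

{"method": "carry_out", "body": {
  "targets": [
    {"dp":[0,0,1],"yaw":0},
    {"dp":[0,0,2],"yaw":0},
    {"dp":[0,0,2],"yaw":0}
  ]
}}

```text
clock: 8.22
eef_pos: [525.9, -264.7, 18.7]
tcp_rot: [3.141, 0.001, 1.135]
contact_force: [-2.8, -3.8, 5.6]
opening: 0.001
grasp_force: 3.0
```

The dot has sunk about 5 mm at roughly 6 N, so this is the free end. I'll keep going to the hard stop.

{"method": "carry_out", "body": {
  "targets": [
    {"dp":[0,0,1],"yaw":0},
    {"dp":[0,0,2],"yaw":0},
    {"dp":[0,0,3],"yaw":0},
    {"dp":[0,0,4],"yaw":0},
    {"dp":[0,0,4],"yaw":0}
  ]
}}

```text
clock: 8.85
eef_pos: [525.8, -264.9, 14.8]
tcp_rot: [3.141, 0.001, 1.135]
contact_force: [-2.8, -4.0, 5.2]
opening: -0.002
grasp_force: 3.1
```

{"method": "carry_out", "body": {
  "targets": [
    {"dp":[0,0,1],"yaw":0},
    {"dp":[0,0,2],"yaw":0},
    {"dp":[0,0,3],"yaw":0},
    {"dp":[0,0,3],"yaw":0}
  ]
}}

```text
clock: 9.35
eef_pos: [525.8, -264.9, 11.7]
tcp_rot: [3.141, 0.001, 1.135]
contact_force: [-4.0, -5.4, 5.1]
opening: 0.001
grasp_force: 3.2
```

{"method": "carry_out", "body": {
  "targets": [
    {"dp":[0,0,1],"yaw":0},
    {"dp":[0,0,2],"yaw":0},
    {"dp":[0,0,2],"yaw":0}
  ]
}}

```text
clock: 9.72
eef_pos: [525.8, -264.9, 9.9]
tcp_rot: [3.141, 0.001, 1.135]
contact_force: [-4.6, -4.4, 7.3]
opening: -0.002
grasp_force: 4.4
```

{"method": "carry_out", "body": {
  "targets": [
    {"dp":[0,0,1],"yaw":0},
    {"dp":[0,0,2],"yaw":0},
    {"dp":[0,0,2],"yaw":0}
  ]
}}

```text
clock: 10.1
eef_pos: [526.0, -265.1, 9.2]
tcp_rot: [3.141, 0.001, 1.135]
contact_force: [-8.3, -3.6, 21.8]
opening: -0.004
grasp_force: 11.6
```

The dot reached its hard stop about 14 mm down. I'll lift and look.

{"method": "carry_out", "body": {
  "targets": [
    {"dp":[0,0,-10],"yaw":0},
    {"dp":[0,0,-40],"yaw":0},
    {"dp":[0,0,-75],"yaw":0},
    {"dp":[0,0,-75],"yaw":0}
  ],
  "fingers": 0.55
}}

```text
clock: 10.6
eef_pos: [527.9, -264.7, 85.0]
tcp_rot: [3.137, -0.0, 1.134]
contact_force: [0.1, -0.9, 0.3]
opening: 0.774
grasp_force: 0.0
```

```bash
python3 -c "
from h import *
go([570.7,-165.5,70],65)
a=save('top','pics/t5.png');b=save('side','pics/s5.png')
c=np.hstack([cv2.resize(a[140:200,280:340],(390,390),interpolation=2),cv2.resize(b[130:190,245:305],(390,390),interpolation=2)])
cv2.imwrite('pics/c5.png',c[:,:,::-1])"
```

```text
dp [108.   -3.2  15. ] yaw -0.0 pos [ 527.9 -264.7   85. ] rot [179.7  -0.   65. ] F [ 0.1 -0.9  0.3] t 10.6
```

View pics/c5.png

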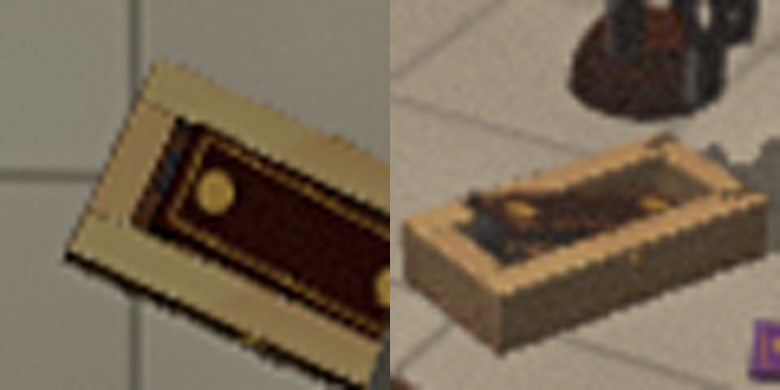

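The A end is up. Its dot is now at about top (312.7,169.1) and side (264.6,161.9).

```bash
python3 -c "
from h import *
A,e=tri('top',(312.7,169.1),'side',(264.6,161.9));print(A,e)
u=np.array([.4226,.9063,0])
for k in(5,8,11): go([A[0]+k*u[0],A[1]+k*u[1],50],65)
for z in (50,54): print(onplane('top',(312.7,169.1),z))"
```

```text
[ 567.23453797 -176.57241946   50.75079245] 0.9297267167780261
dp [101.5   0.5  32.4] yaw -0.0 pos [ 526.  -263.8   82.4] rot [180.  -0.  65.] F [ 0.4  0.4 -1.6] t 10.7
dp [104.5   0.5  32.4] yaw -0.0 pos [ 526.  -263.8   82.4] rot [180.  -0.  65.] F [ 0.4  0.4 -1.6] t 10.7
dp [107.5   0.5  32.4] yaw -0.0 pos [ 526.  -263.8   82.4] rot [180.  -0.  65.] F [ 0.4  0.4 -1.6] t 10.7
[ 566.94746123 -176.89671955   50.        ]
[ 566.26238223 -176.29659756   54.        ]
```

{"method": "carry_out", "body": {
  "targets": [
    {"dp":[40,0.5,0],"yaw":0},
    {"dp":[80,0.5,0],"yaw":0},
    {"dp":[105,0.5,0],"yaw":0},
    {"dp":[105,0.5,20],"yaw":0},
    {"dp":[105,0.5,40],"yaw":0},
    {"dp":[105,0.5,50],"yaw":0},
    {"dp":[105,0.5,54],"yaw":0},
    {"dp":[105,0.5,57],"yaw":0},
    {"dp":[105,0.5,59],"yaw":0},
    {"dp":[105,0.5,60],"yaw":0},
    {"dp":[105,0.5,60],"yaw":0}
  ]
}}

```text
clock: 12.08
eef_pos: [571.0, -169.1, 22.7]
tcp_rot: [3.141, -0.0, 1.134]
contact_force: [0.6, -0.2, -0.5]
opening: 0.774
grasp_force: 0.0
```

```bash
python3 -c "
from h import *
go([570.7,-165.5,70],65)
b=save('side','pics/s6.png')
c=cv2.resize(b[120:190,235:305],(560,560),interpolation=2)
cv2.imwrite('pics/c6.png',c[:,:,::-1])"
```

```text
dp [  3.1  -1.8 -47.3] yaw -0.0 pos [ 571.  -169.1   22.7] rot [180.  -0.  65.] F [ 0.6 -0.2 -0.5] t 12.075
```

View pics/c6.png

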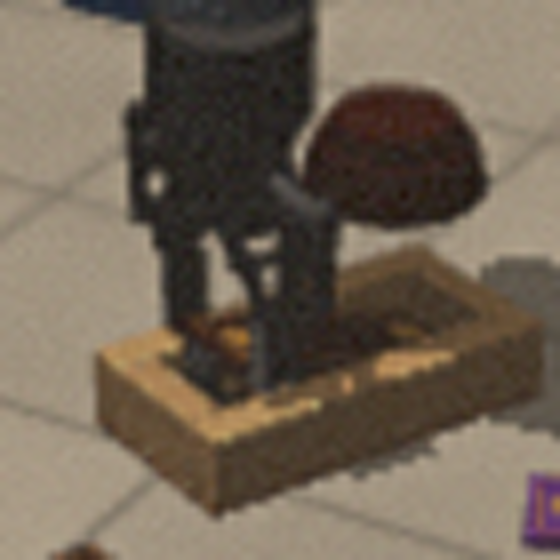

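The open fingers straddle the raised end without touching it. The near tip sits a little above the deck, so I feel for the deck with them.

{"method": "carry_out", "body": {
  "targets": [
    {"dp":[0,0,1],"yaw":0},
    {"dp":[0,0,2],"yaw":0},
    {"dp":[0,0,3],"yaw":0},
    {"dp":[0,0,3],"yaw":0}
  ]
}}

```text
clock: 12.62
eef_pos: [570.8, -169.0, 19.4]
tcp_rot: [-3.141, 0.0, 1.134]
contact_force: [-0.0, -0.5, -0.6]
opening: 0.776
grasp_force: 0.0
```

```bash
python3 -c "
from h import *
for z in (36,40,44,48,52): print(z,proj('side',[534.8,-152,z]))"
```

```text
36 [268.94087585 170.65801384]
40 [268.95155515 169.71051997]
44 [268.96226775 168.76007217]
48 [268.97301379 167.8066566 ]
52 [268.98379345 166.85025935]
```

{"method": "carry_out", "body": {
  "targets": [
    {"dp":[0,0,1],"yaw":0},
    {"dp":[0,0,2],"yaw":0},
    {"dp":[0,0,2],"yaw":0}
  ]
}}

```text
clock: 13.0
eef_pos: [570.8, -169.0, 17.4]
tcp_rot: [-3.141, 0.0, 1.134]
contact_force: [0.1, 0.2, 0.6]
opening: 0.777
grasp_force: 0.0
```

{"method": "carry_out", "body": {
  "targets": [
    {"dp":[0,0,1],"yaw":0},
    {"dp":[0,0,2],"yaw":0},
    {"dp":[0,0,2],"yaw":0}
  ]
}}

```text
clock: 13.38
eef_pos: [571.0, -169.1, 16.6]
tcp_rot: [3.141, -0.0, 1.134]
contact_force: [-3.7, 2.1, 14.0]
opening: 0.775
grasp_force: 6.4
```

The deck is felt at a reported z of about 17, so the open tip is 23 mm above the reported TCP. I raise 13 mm and grip.

{"method": "carry_out", "body": {
  "targets": [
    {"dp":[0,0,-7],"yaw":0},
    {"dp":[0,0,-13],"yaw":0},
    {"dp":[0,0,-13],"yaw":0}
  ]
}}

```text
clock: 13.75
eef_pos: [571.3, -169.2, 29.0]
tcp_rot: [3.141, -0.0, 1.134]
contact_force: [0.0, -0.4, 1.1]
opening: 0.776
grasp_force: 0.0
```

{"method": "carry_out", "body": {
  "targets": [
    {"dp":[0,0,0],"yaw":0},
    {"dp":[0,0,0],"yaw":0},
    {"dp":[0,0,0],"yaw":0},
    {"dp":[0,0,0],"yaw":0}
  ],
  "fingers": -1,
  "grip_force": 50
}}

```text
clock: 14.25
eef_pos: [570.9, -169.0, 28.5]
tcp_rot: [-3.142, -0.0, 1.134]
contact_force: [-0.4, 1.0, 2.0]
opening: 0.586
grasp_force: 53.0
```

{"method": "carry_out", "body": {
  "targets": [
    {"dp":[0,0,-5],"yaw":0},
    {"dp":[0,0,-12],"yaw":0},
    {"dp":[0,0,-20],"yaw":0},
    {"dp":[0,0,-35],"yaw":0},
    {"dp":[0,0,-55],"yaw":0},
    {"dp":[0,0,-75],"yaw":0},
    {"dp":[0,0,-95],"yaw":0},
    {"dp":[0,0,-115],"yaw":0},
    {"dp":[0,0,-115],"yaw":0}
  ]
}}

```text
clock: 15.38
eef_pos: [572.1, -169.4, 145.8]
tcp_rot: [3.138, -0.001, 1.134]
contact_force: [0.5, 0.1, -0.9]
opening: 0.589
grasp_force: 52.6
```

```bash
python3 -c "
from h import *
# tray centre (526.4,188.3), grip at +57..59 along plate y toward +y
go([526.4,188.3+58,143],90)
s=r.sense();print(s['opening'],s['grasp_force'],s['wrist_torque'])
a=save('top','pics/t7.png');b=save('side','pics/s7.png')
c=np.hstack([cv2.resize(a[100:220,230:350],(390,390),interpolation=2),cv2.resize(b[80:200,220:340],(390,390),interpolation=2)])
cv2.imwrite('pics/c7.png',c[:,:,::-1])"
```

```text
dp [ 357.4 -217.2    2.1] yaw -25.0 pos [ 572.1 -169.4  145.8] rot [179.8  -0.   65. ] F [ 0.5  0.1 -0.9] t 15.375
0.589044755937673 52.61521875858307 [ 0.01225433 -0.05483565 -0.03379045]
```

The plate is held (opening steady, 53 N grip, about 0.9 N of weight). I carry it high over to the tray.

{"method": "carry_out", "body": {
  "targets": [
    {"dp":[20,-12,0],"yaw":-2},
    {"dp":[60,-36,0],"yaw":-5},
    {"dp":[100,-61,0],"yaw":-8},
    {"dp":[140,-85,0],"yaw":-11},
    {"dp":[180,-109,0],"yaw":-14},
    {"dp":[220,-134,0],"yaw":-17},
    {"dp":[260,-158,0],"yaw":-20},
    {"dp":[300,-182,0],"yaw":-22},
    {"dp":[335,-204,0],"yaw":-24},
    {"dp":[357,-217,0],"yaw":-25},
    {"dp":[357,-217,0],"yaw":-25},
    {"dp":[357,-217,0],"yaw":-25}
  ]
}}

```text
clock: 16.98
eef_pos: [524.3, 246.0, 142.9]
tcp_rot: [-3.14, 0.001, 1.571]
contact_force: [0.3, -0.5, -0.6]
opening: 0.588
grasp_force: 52.6
```

```bash
python3 -c "
from h import *
go([526.4,188.3+58,60],90.0)
s=r.sense();print(s['opening'],s['grasp_force'])
a=save('top','pics/t7.png');b=save('side','pics/s7.png')
c=np.hstack([cv2.resize(a[120:240,130:270],(400,343),interpolation=2),cv2.resize(b[110:270,140:300],(343,343),interpolation=2)])
cv2.imwrite('pics/c7.png',c[:,:,::-1])"
```

```text
dp [ 0.4  2.2 82.9] yaw 0.0 pos [524.3 246.  142.9] rot [-179.9    0.    90. ] F [ 0.3 -0.5 -0.6] t 16.975
0.5883790249865919 52.58643686771393
```

{"method": "carry_out", "body": {
  "targets": [
    {"dp":[0,1,20],"yaw":0},
    {"dp":[0,1,45],"yaw":0},
    {"dp":[0,1,70],"yaw":0},
    {"dp":[0,1,90],"yaw":0},
    {"dp":[0,1,103],"yaw":0},
    {"dp":[0,1,111],"yaw":0},
    {"dp":[0,1,114],"yaw":0},
    {"dp":[0,1,116],"yaw":0},
    {"dp":[0,1,116],"yaw":0}
  ]
}}

```text
clock: 18.2
eef_pos: [526.4, 246.4, 27.8]
tcp_rot: [3.141, -0.0, 1.571]
contact_force: [-0.3, -1.5, -0.8]
opening: 0.587
grasp_force: 52.6
```

{"method": "carry_out", "body": {
  "targets": [
    {"dp":[0,0,1],"yaw":0},
    {"dp":[0,0,2],"yaw":0},
    {"dp":[0,0,3],"yaw":0},
    {"dp":[0,0,4],"yaw":0},
    {"dp":[0,0,5],"yaw":0},
    {"dp":[0,0,5],"yaw":0}
  ]
}}

```text
clock: 18.95
eef_pos: [526.1, 246.2, 22.4]
tcp_rot: [-3.141, 0.0, 1.571]
contact_force: [0.3, 0.2, -0.8]
opening: 0.59
grasp_force: 52.6
```

{"method": "carry_out", "body": {
  "targets": [
    {"dp":[0,0,1],"yaw":0},
    {"dp":[0,0,2],"yaw":0},
    {"dp":[0,0,3],"yaw":0},
    {"dp":[0,0,4],"yaw":0},
    {"dp":[0,0,5],"yaw":0},
    {"dp":[0,0,5],"yaw":0}
  ]
}}

```text
clock: 19.7
eef_pos: [526.3, 246.4, 17.5]
tcp_rot: [3.141, -0.0, 1.571]
contact_force: [-0.2, 1.2, 0.5]
opening: 0.588
grasp_force: 52.9
```

Contact is beginning at the low end. I ease the grip to 20 N so the plate can pivot in the pads, and lower slowly.

{"method": "carry_out", "body": {
  "targets": [
    {"dp":[0,0,0],"yaw":0},
    {"dp":[0,0,1],"yaw":0},
    {"dp":[0,0,2],"yaw":0},
    {"dp":[0,0,3],"yaw":0},
    {"dp":[0,0,4],"yaw":0},
    {"dp":[0,0,5],"yaw":0},
    {"dp":[0,0,6],"yaw":0}
  ],
  "grip_force": 20
}}

```text
clock: 20.58
eef_pos: [526.3, 246.3, 11.5]
tcp_rot: [3.141, -0.0, 1.571]
contact_force: [0.0, 3.2, 4.1]
opening: 0.588
grasp_force: 53.3
```

{"method": "carry_out", "body": {
  "targets": [
    {"dp":[0,0,1],"yaw":0},
    {"dp":[0,0,2],"yaw":0},
    {"dp":[0,0,3],"yaw":0},
    {"dp":[0,0,4],"yaw":0},
    {"dp":[0,0,5],"yaw":0},
    {"dp":[0,0,6],"yaw":0}
  ],
  "fingers": -1,
  "grip_force": 20
}}

```text
clock: 21.32
eef_pos: [526.1, 246.2, 5.4]
tcp_rot: [-3.142, 0.0, 1.571]
contact_force: [-0.2, 3.6, 4.0]
opening: 0.59
grasp_force: 53.7
```

{"method": "carry_out", "body": {
  "targets": [
    {"dp":[0,0,2],"yaw":0},
    {"dp":[0,0,4],"yaw":0},
    {"dp":[0,0,6],"yaw":0},
    {"dp":[0,0,8],"yaw":0},
    {"dp":[0,0,10],"yaw":0},
    {"dp":[0,0,12],"yaw":0},
    {"dp":[0,0,12],"yaw":0}
  ]
}}

```text
clock: 22.2
eef_pos: [526.0, 246.1, -6.7]
tcp_rot: [-3.141, 0.0, 1.571]
contact_force: [-0.2, 2.0, 4.0]
opening: 0.589
grasp_force: 54.2
```

{"method": "carry_out", "body": {
  "targets": [
    {"dp":[0,0,1],"yaw":0},
    {"dp":[0,0,2],"yaw":0},
    {"dp":[0,0,3],"yaw":0},
    {"dp":[0,0,4],"yaw":0},
    {"dp":[0,0,5],"yaw":0},
    {"dp":[0,0,6],"yaw":0},
    {"dp":[0,0,6],"yaw":0}
  ]
}}

```text
clock: 23.08
eef_pos: [526.1, 246.2, -12.6]
tcp_rot: [-3.141, 0.0, 1.571]
contact_force: [0.2, 2.3, 2.9]
opening: 0.586
grasp_force: 54.3
```

{"method": "carry_out", "body": {
  "targets": [
    {"dp":[0,0,1],"yaw":0},
    {"dp":[0,0,2],"yaw":0},
    {"dp":[0,0,3],"yaw":0},
    {"dp":[0,0,3],"yaw":0}
  ]
}}

```text
clock: 23.58
eef_pos: [526.1, 246.2, -14.9]
tcp_rot: [-3.141, 0.0, 1.571]
contact_force: [-2.6, 1.7, 12.5]
opening: 0.591
grasp_force: 55.2
```

{"method": "carry_out", "body": {
  "targets": [
    {"dp":[0,0,1],"yaw":0},
    {"dp":[0,0,1],"yaw":0}
  ]
}}

```text
clock: 23.82
eef_pos: [526.1, 246.2, -15.0]
tcp_rot: [-3.141, 0.0, 1.57]
contact_force: [-6.4, -0.3, 23.7]
opening: 0.588
grasp_force: 56.5
```

```bash
python3 -c "
from h import *
s=r.sense();print(s['eef_pos'],s['contact_force'],s['wrist_torque'])
a=save('top','pics/t8.png');b=save('side','pics/s8.png')
c=np.hstack([cv2.resize(a[140:220,145:240],(380,320),interpolation=2),cv2.resize(b[180:270,160:270],(391,320),interpolation=2)])
cv2.imwrite('pics/c8.png',c[:,:,::-1])"
```

```text
[526.12599158 246.19616017 -14.98939708] [-6.43222756 -0.32359449 23.66828578] [-0.55353254  0.93983243 -0.0317716 ]
```

View pics/c8.png

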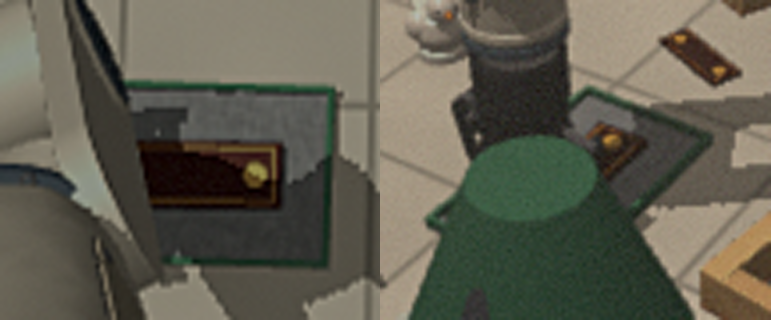

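My last view shows the plate face up, lengthwise inside the tray (dot at about top (208,183)), with the end now bearing hard on the floor. I relieve the push, open, and retreat straight up.

{"method": "carry_out", "body": {
  "targets": [
    {"dp":[0,0,-1.5],"yaw":0},
    {"dp":[0,0,-1.5],"yaw":0}
  ]
}}

```text
clock: 24.18
eef_pos: [526.1, 246.2, -14.9]
tcp_rot: [3.142, -0.0, 1.571]
contact_force: [-1.6, 1.4, 8.8]
opening: 0.582
grasp_force: 54.9
```

{"method": "carry_out", "body": {
  "targets": [
    {"dp":[0,0,0],"yaw":0},
    {"dp":[0,0,0],"yaw":0},
    {"dp":[0,0,0],"yaw":0},
    {"dp":[0,0,0],"yaw":0}
  ],
  "fingers": 0.5
}}

```text
clock: 24.68
eef_pos: [526.1, 246.2, -15.2]
tcp_rot: [-3.141, 0.0, 1.571]
contact_force: [-0.2, -0.1, 0.5]
opening: 0.754
grasp_force: 0.0
```

{"method": "carry_out", "body": {
  "targets": [
    {"dp":[0,0,-5],"yaw":0},
    {"dp":[0,0,-20],"yaw":0},
    {"dp":[0,0,-50],"yaw":0},
    {"dp":[0,0,-90],"yaw":0},
    {"dp":[0,0,-130],"yaw":0},
    {"dp":[0,0,-170],"yaw":0},
    {"dp":[0,60,-170],"yaw":0},
    {"dp":[0,60,-170],"yaw":0}
  ]
}}

```text
clock: 25.68
eef_pos: [590.0, 246.5, 157.3]
tcp_rot: [3.137, -0.002, 1.57]
contact_force: [-1.1, -0.1, 0.2]
opening: 0.753
grasp_force: 0.0
```

{"method": "carry_out", "body": {
  "targets": [
    {"dp":[-40,0,0],"yaw":8},
    {"dp":[-80,0,0],"yaw":16},
    {"dp":[-130,0,0],"yaw":24},
    {"dp":[-180,0,0],"yaw":32},
    {"dp":[-230,0,0],"yaw":40},
    {"dp":[-280,0,0],"yaw":45},
    {"dp":[-330,0,0],"yaw":45},
    {"dp":[-380,0,0],"yaw":45},
    {"dp":[-380,0,0],"yaw":45}
  ]
}}

```text
clock: 26.8
eef_pos: [585.3, -136.5, 155.6]
tcp_rot: [3.141, 0.0, 0.782]
contact_force: [0.5, 0.1, 0.1]
opening: 0.75
grasp_force: 0.0
```

```bash
python3 -c "
from h import *
s=r.sense();print(s['clock'],s['eef_pos'],s['contact_force'],s['opening'])
a=save('top','pics/t9.png');b=save('side','pics/s9.png')
def g(im,box,mn):
    x0,y0,x1,y1=box;h=cv2.cvtColor(im,cv2.COLOR_RGB2HSV)[y0:y1,x0:x1].astype(int);m=((h[:,:,0]>12)&(h[:,:,0]<35)&(h[:,:,1]>90)&(h[:,:,2]>mn)).astype(np.uint8)
    k,_,st,c=cv2.connectedComponentsWithStats(m);return [((c[i]+[x0,y0]).round(1).tolist(),int(st[i,4])) for i in range(1,k) if st[i,4]>6]
T=g(a,(155,160,228,206),120);S=g(b,(172,200,256,258),120);print(T,S)
for p,_ in T:print(onplane('top',p,12).round(1))
"
```

```text
26.8 [ 585.30099422 -136.49645858  155.56846741] [0.53810403 0.06946562 0.0971523 ] 0.7497659178653995
[([175.3, 183.0], 24), ([208.1, 183.3], 24)] [([224.8, 219.5], 17), ([253.4, 254.7], 25)]
[525.  236.2  12. ]
[525.4 136.6  12. ]
```

Both gold dots are in the tray, 99.6 mm apart and centred at (525,186), so the plate lies flat, face up and lengthwise. The arm is clear, so I'm handing in.

```bash
python3 -c "
from rig import r
print(r.sign_off())"
```

```text
the job is handed in; nothing more can be done
None
```

I handed the job in at about 27 s: I tipped the plate by its free end, gripped it by the raised end, and set it down and let go flat, face up and lengthwise in the green-rimmed tray; I felt no contact with anything else, but did not check the bystanders' positions afterwards.

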